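# Reverse the double-ended die bar in its tipping trough

## Robot

A 6-joint arm with a two-finger parallel gripper is mounted at the origin on the work surface. World frame = base frame: x ahead of the robot, y to its left, z up, the work surface at z = 0. Lengths are in m, angles in rad, forces in N, time in s.
With the tool pointing down it reaches from about 0.3 to 0.875 m from the base axis. Payload 4.2 kg.
Tool frame: the origin (TCP) lies midway between the tips of the shut fingers; the grasp point (between the pads) lies 19 mm behind it; z points along the fingers, y is the line along which they close (so a half turn about z gives the same grasp; the last joint's range is limited). The gripper opens to 85 mm and grips with 20 to 120 N. Pads are 22 mm wide; open, the fingers measure 114 mm over their backs; the gripper's body (76 mm by 85 mm) begins 54 mm behind the grasp point. The pads swing forward as they close: fully open they stand 13 mm farther back than shut.
Start: joints at [-1.166, 0.32, 1.565, -0, 1.257, -0.02], TCP at [0.237, -0.524, 0.231] pointing down, gripper open.
Joint ranges: [-3.11, 3.11], [-0.84, 2.01], [0.21, 2.61], [-1.34, 4.49], [0.05, 2.63], [-2.56, 2.56]. Speed limits (rad/s): [2.57, 2.57, 3.14, 3.14, 3.14, 3.14].

## Interface

Orientations are given as a rotation vector (axis times angle).
In Python, from workcell import telemetry, eyes, ticket gives the robot as it stands. The module is installed in compiled form; this text tells all that it offers.
- The arm moves only by the shell command python3 -m crank 'ROWS'. ROWS is JSON, a list of rows, each an object of numbers: "claw": the opening in per cent of the stroke, from 0 (shut) to 100 (fully open); "dx", "dy", "dz": the shift along the tool's x, y, z in m; "roll": the turn about the tool's z in degrees. In form: [{"claw": .., "dx": .., "dy": .., "dz": .., "roll": ..}, ...]. A call has 1 to 20 rows; each row is the pose to reach, as a shift and turn from the pose commanded when the call began, along the tool's axes at that moment; what a row does not reach only later rows make up. A row lasts 1/10 s, in which the tool goes at most 50 mm and 8.59 degrees, less where a joint would pass 70% of its speed; a pose out of reach is approached as far as the arm can. A call with a gripper value outside its range is refused whole. The fingers move at their own pace and stop on an object; the grip force is fixed at half the most. Time passes only in rows, so rows that repeat a pose let the fingers close. It gives the time, the measured TCP pose, the force, the opening and the grip force at its end, in the units of the state.
- telemetry.get_obs(): the state, without advancing time (a new reading comes with each control period).
- eyes.capture(name): name is "scene" or "top"; returns a dict with "color" (400x640x3 uint8, blue, green, red), "vertical_fov" (degrees; the focal length in pixels is half the picture's height over the tangent of half this angle, whatever the lens; pixels are square), "cx", "cy" (the principal point, pixels), "rvec" (rotation vector, rad) and "tvec" (3), from world to camera coordinates, as OpenCV has them. Camera axes: x right, y down, z forward; pixel columns grow to the right and rows downward; lengths in m; the calibration is good to about 2 mm. A picture is of the moment at which its call begins. There is no depth.
- ticket.hand_in(): hands the job in; it is judged then, once.
The state is a dict: "t": time; "q": joint angles; "joint_vel": joint speeds; "joint_torque": joint torques, N m; "position": TCP position; "orientation": TCP orientation; "contact_force": force on the tool from outside, world axes, zero at the start; "wrist_torque": the same for the moment, N m; "gripper_width": opening from 0.0 (shut) to 1.0 (fully open); "finger_force": force on a finger pad.
Only numpy, scipy, OpenCV 4.12 (cv2) and the standard library are available. Lean on these libraries where they do the work, as an engineer would, in place of code of your own. Each camera call takes 0.05 s, during which the arm holds its last target. There are 200 camera calls.

## Task

Turn the double-ended die bar in the tipping trough end for end. Push the trough's front ledge down until the bar slides out to the open end, take the bar out and lay it flat on the rubber mat and let go of it, then take it up again another way and lay it back reversed at the open end of the still front-down trough with the forked end towards the front lip, and let go. Finally push the rear flange fully down so that the bar slides home to the rear wall with the fork facing out, leave the trough tipped back, and leave the other things on the bench where they stand.

Things in the scene. Friction and masses are not known exactly. Their poses are not given: they have to be found in the camera images.
- tray (a joint): tilt of the trough about its level hinge, rad. 0 = level (at the start), positive = front (open) end down, negative = rear end down; hard stops at +0.45 and -0.45, felt as a sharp rise of force. The hinge is stiff: about 5 to 9 N on a ledge moves it, and it stays where it is left. The trough is slick: the bar slides by itself beyond about 0.3 rad
- tray_pivot (a point): frame of the aluminium trough, tilting with it; origin on the hinge axis, 85 mm above the bench. x points along the trough to its rear (covered) end, y to the left across it (hinge axis), z up square to its floor. In this frame (mm): floor top at z = 3; inside 36 wide, from the front lip at x = -80 (4 thick, 6 higher than the floor) to the rear wall at x = 80
- tray_mouth (a point): middle of the mouth of the aluminium cover, at the floor: x = -14, z = 3 mm in the trough's frame. From here to the rear wall, side walls and two roof strips with a 20 mm gap between enclose the trough (42 mm wide outside, 36 inside, 41 mm clear height over the floor, roof top at z = 47 mm). In front the trough is open, with side walls 3 mm thick, 7 mm high
- stand: fixed grey stand of the trough; origin under the hinge, on the bench; base plate 150 (x) x 80 (y) x 8 mm; two uprights, 28 mm along x and 5 mm thick, at y = +27.5 and -27.5 mm, 100 mm high, carry the hinge
- tray_front (a point): where to push the front end down: top of the bare ledge, x = -98, z = 3 mm in the trough's frame; the ledge reaches from x = -84 to -112 and is 42 mm wide
- tray_rear (a point): where to push the rear end down: top of the flat flange level with the cover's roof, x = 102, z = 48 mm in the trough's frame; the flange reaches from x = 74 to 114 and is 42 mm wide
- die_center (a point): centre of the dark steel die bar, half-way up; the bar is 100 mm long (x), 28 mm wide (y), 26 mm high (z), about 0.3 kg; +x points to its forked end, -x to its round nose. It starts level in the trough, mostly under the cover, nose towards the front, its x along the trough's x
- die_fork (a point): middle of the forked end of the bar (12 mm wide, 18 mm deep upright slot between two prongs), 50 mm from its centre along its +x, half-way up
- die_nose (a point): tip of the round nose of the bar (upright half cylinder), 50 mm from its centre along its -x, half-way up. With either end at the front lip, 66 mm of the bar are clear of the cover and 34 mm under it: to get it out, raise it 7 to 14 mm square to the floor, draw it forward past the cover, then lift; put it back the same way
- mat_top (a point): centre of the top of the black rubber mat, fixed on the bench, 190 (x) x 170 (y) x 4 mm thick
- carton_mid (a point): middle of a white carton, 100 x 150 x 50 mm high; bystander
- spool_mid (a point): middle of a grey spool standing up, 70 mm across, 60 mm high; bystander
- bottle_mid (a point): middle of a clear water bottle, 60 mm across, 160 mm high; bystander
- driver_grip (a point): handle of a black screwdriver lying on the bench; bystander
Not all that is in view belongs to the job. Of the things like the stand, leave any that is blue or pink; of the rest the smaller one is meant.

How it is judged:
On the way, in this order (a step that is already met when the one before it is completed fails the run):
1. the trough is tipped front end down and the bar has slid out to the front lip by itself (value of joint tray above 0.3 rad and x of die_nose in the frame of tray_pivot below -0.072 m and y of die_center in the frame of tray_pivot between -0.008 and 0.008 m and z of die_center in the frame of tray_pivot between 0.01 and 0.022 m and contact force between the fingers and die below 0.1 N), for 0.2 s.
2. the bar lies flat on the mat, let go (horizontal distance between die_center and mat_top below 0.075 m and height (world z) of die_center below 0.025 m and angle between die_center's own z axis and vertical below 0.1 rad and contact force between the fingers and die below 0.1 N), for 0.2 s.
3. the bar lies at the open end of the front-down trough, fork to the front lip, let go (value of joint tray above 0.2 rad and x of die_fork in the frame of tray_pivot below -0.07 m and y of die_center in the frame of tray_pivot between -0.008 and 0.008 m and z of die_center in the frame of tray_pivot between 0.01 and 0.022 m and contact force between the fingers and die below 0.1 N), for 0.2 s.
At the end, for the whole second after the job is handed in: the trough is tipped rear end down (tilt below -0.35 rad), the bar rests on its floor with the nose within 8 mm of the rear wall and the fork facing the open end, untouched and at rest (value of joint tray below -0.35 rad and x of die_nose in the frame of tray_pivot above 0.072 m and x of die_fork in the frame of tray_pivot below 0 m and y of die_center in the frame of tray_pivot between -0.008 and 0.008 m and z of die_center in the frame of tray_pivot between 0.01 and 0.022 m and contact force between the fingers and die below 0.1 N and linear speed of die below 0.01 m/s).
It fails at once if a bystander (carton, spool, bottle or screwdriver) is moved by more than 30 mm (distance of any of carton_mid, spool_mid, bottle_mid, driver_grip from where it was at the start of the episode above 0.03 m).
It also fails if it takes over 72 s, if anything falls off the work surface, if the arm or the gripper's body presses on something with over 40 N, if the wrist force passes 120 N, or if a joint passes its speed limit or range.

## Working session

There is one attempt and no reset: what is moved stays moved. The work goes in short steps, Python scripts to look and compute and a shell command to move; the robot and the scene stay as the last step left them, time stands still between calls to the robot, and variables do not carry over. Pictures are saved under pics/ and viewed, at most 10 in all, crops included, and the job is handed in when it is done.

```bash
mkdir -p pics
cat > h.py <<'E'
import numpy as np, cv2
from workcell import telemetry, eyes, ticket
def cap(n,save=None):
    c=eyes.capture(n); 
    if save: cv2.imwrite('pics/'+save+'.png',c['color'])
    return c
def KRt(c):
    f=200/np.tan(np.radians(c['vertical_fov'])/2)
    return np.array([[f,0,c['cx']],[0,f,c['cy']],[0,0,1.]]),cv2.Rodrigues(np.array(c['rvec'],float))[0],np.array(c['tvec'],float).ravel()
def at_z(c,px,z):
    K,R,t=KRt(c); d=R.T@np.linalg.inv(K)@np.array([px[0],px[1],1.]); o=-R.T@t
    return o+d*(z-o[2])/d[2]
def proj(c,P):
    K,R,t=KRt(c); p=K@(R@np.array(P,float)+t); return p[:2]/p[2]
E
python3 - <<'E'
from h import *
for n in('scene','top'):
    c=cap(n,n+'0'); print(n,c['vertical_fov'],c['cx'],c['cy'],c['rvec'],c['tvec'])
o=telemetry.get_obs();print(o)
E
```

```text
scene 45.50958677387673 322.012039878111 209.72156751283526 [ 1.99208519  1.18633834 -0.53806817] [-0.22680818 -0.20717094  2.05081427]
top 43.833909507721465 324.25073430177355 193.42382571174767 [ 2.18806747 -2.15478684  0.12968625] [-0.03238622  0.50216157  1.48708292]
{'t': 0.1, 'q': array([-1.16605957e+00,  3.20224585e-01,  1.56556819e+00,  2.30850606e-05,
        1.25742622e+00, -2.00373504e-02]), 'joint_vel': array([-8.38923143e-05, -1.24181935e-03, -3.31566347e-03, -1.65000930e-04,
        5.23561548e-04, -9.54996026e-05]), 'joint_torque': array([ 1.85236022e-04, -4.16407335e+01, -2.34703821e+01,  1.36184636e-05,
        4.87546276e-03, -1.00070071e-05]), 'position': array([ 0.23678011, -0.52350146,  0.23056396]), 'orientation': array([-3.06944046e+00, -6.61880284e-01,  4.54278165e-04]), 'contact_force': array([ 0.18455225, -0.21581409,  0.40643964]), 'wrist_torque': array([-0.03402439,  0.04086692, -0.00807648]), 'finger_force': 0.0, 'gripper_width': 0.9977035961280342}
```

View pics/scene0.png

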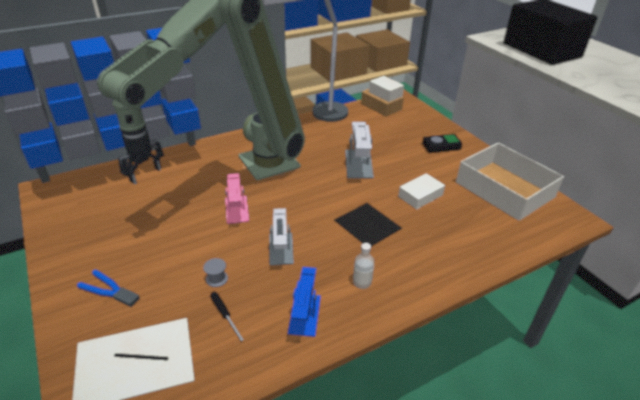

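View pics/top0.png

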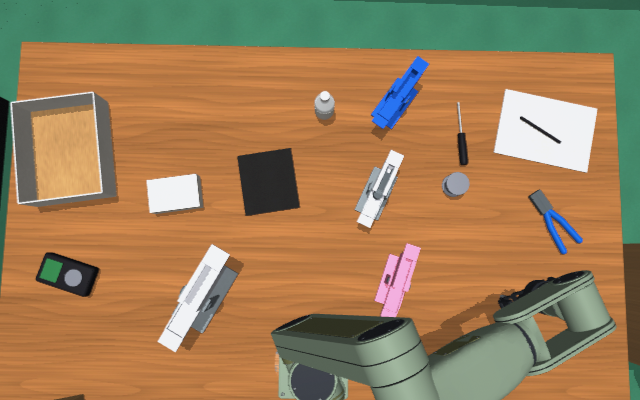

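Candidates for the stand (top view): blue (400,95), pink (398,280), grey (380,190) and a larger grey one (195,297). By the description I choose the smaller grey one at (380,190). Next I'll check it in a close crop.

Run:
```python
from h import *
c=cap('top'); s=cap('scene')
a=cv2.resize(c['color'][140:240,340:420],None,fx=6,fy=6,interpolation=cv2.INTER_CUBIC)[:600]
b=cv2.resize(s['color'][200:270,260:305],None,fx=7,fy=7,interpolation=cv2.INTER_CUBIC)
h=np.zeros((600,800,3),np.uint8); h[:a.shape[0],:480]=a[:, :480]; h[:490,482:482+315]=b
cv2.imwrite('pics/crop1.png',h)
for n,p,z in [('mat',(268,182),.004),('base',(380,195),0),('front?',(362,225),.088),('rear?',(398,155),.133),('carton',(173,192),.05),('bottle',(324,95),.16),('spool',(456,182),.06),('drv',(463,150),.01),('drvtip',(459,103),.01),('big1',(218,250),.1),('big2',(170,345),.1)]: print(n,at_z(c,p,z).round(3))
```

```text
mat [0.538 0.15  0.004]
base [ 0.503 -0.198  0.   ]
front? [ 0.405 -0.135  0.088]
rear? [ 0.605 -0.233  0.133]
carton [0.497 0.428 0.05 ]
bottle [ 0.769 -0.018  0.16 ]
spool [ 0.54  -0.419  0.06 ]
drv [ 0.648 -0.456  0.01 ]
drvtip [ 0.798 -0.446  0.01 ]
big1 [0.327 0.277 0.1  ]
big2 [0.062 0.401 0.1  ]
```

View pics/crop1.png

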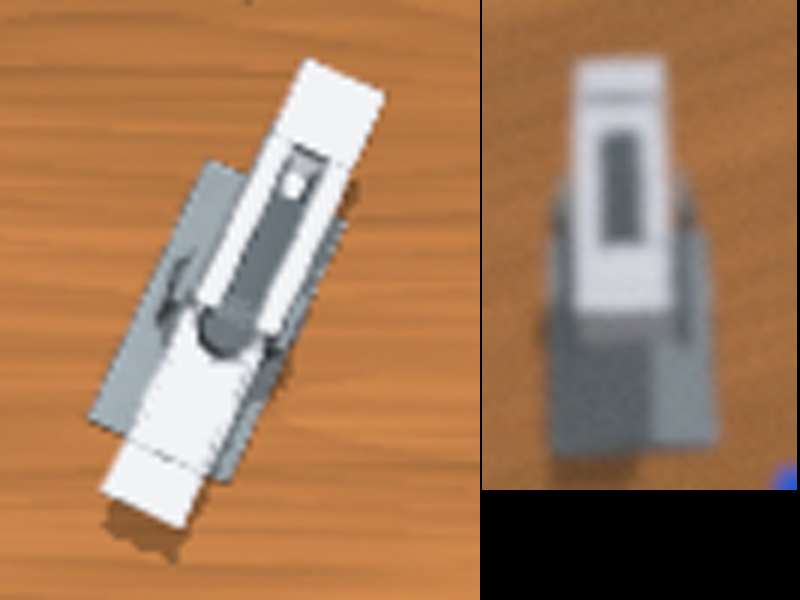

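The crop confirms the smaller grey stand. It shows the covered roof with the gap, the rear flange at the upper right, the bare ledge at the lower left, and the dark round nose at the mouth, about (377,195) in the top view. I'll fit the trough pose from the ledge, flange and base corners.

```bash
cat >> h.py <<'E'
from scipy.spatial.transform import Rotation as Rot
from scipy.optimize import least_squares
import json,os
if os.path.exists('pose.json'): HX,HY,YAW=json.load(open('pose.json'))
def tw(p,th,pose=None):
    "trough frame mm -> world m, tilt th (front down +)"
    X,Y,a=pose if pose is not None else (HX,HY,YAW)
    x,y,z=np.array(p)/1000.; h=x*np.cos(th)-z*np.sin(th); v=x*np.sin(th)+z*np.cos(th)
    return np.array([X+h*np.cos(a)-y*np.sin(a),Y+h*np.sin(a)+y*np.cos(a),.085+v])
def go(*targets,yaw=None):
    "mm shifts in present tool axes; yaw = wanted world heading of tool x (mod 180 listed)"
    o=telemetry.get_obs();R=Rot.from_rotvec(o['orientation']).as_matrix()
    print('t %.1f pos %s xhead %.1f q6 %.2f F %s w %.3f ff %.1f tilt %.3f'%(o['t'],o['position'].round(4),np.degrees(np.arctan2(R[1,0],R[0,0])),o['q'][5],o['contact_force'].round(1),o['gripper_width'],o['finger_force'],np.arccos(-R[2,2])))
    for t in targets: print(' ',np.array(t).round(3),'-> d(mm)',(R.T@(np.array(t)-o['position'])*1000).round(1))
    if yaw is not None:
        r=-(np.degrees(yaw)-np.degrees(np.arctan2(R[1,0],R[0,0])))
        print('  roll',(r+90)%180-90, 'tool+z turn')
E
python3 - <<'E'
from h import *
c=cap('top')
M=[(-112,21,3),(-112,-21,3),(114,21,48),(114,-21,48)]; px=[(100,490),(183,528),(307,60),(384,97)]
B=[(75,40),(75,-40),(-75,40),(-75,-40)]; pb=[(207,160),(347,222),(90,420),(228,483)]
f=lambda p:np.array([(x+.25)/6 for x in p])-0.5+[340.5,140.5]
def res(s):
    r=[proj(c,tw(m,0,s))-f(p) for m,p in zip(M,px)]
    for (x,y),p in zip(B,pb):
        w=tw((x,y,8-85),0,s); r.append(proj(c,w)-f(p))
    return np.ravel(r)
s=least_squares(res,[.5,-.19,-.45],loss='soft_l1'); print(s.x,np.degrees(s.x[2]),s.fun.reshape(-1,2).round(1).tolist())
json.dump(list(s.x),open('pose.json','w'))
E
python3 - <<'E'
from h import *
go(tw((-98,0,3),0),tw((-98,0,60),0),tw((-98,0,3),.45),tw((102,0,48),.45),yaw=YAW)
E
```

```text
[ 0.50722813 -0.18570208 -0.42095299] -24.118829980894784 [[0.4, 0.4], [-0.3, 0.2], [-0.1, -0.2], [0.4, -0.3], [-0.0, -0.4], [0.1, 0.0], [-0.6, -0.1], [0.1, 0.4]]
t 0.2 pos [ 0.2369 -0.5237  0.2309] xhead 24.3 q6 -0.02 F [-0.1  0.1 -0. ] w 0.999 ff 0.0 tilt 0.001
  [ 0.418 -0.146  0.088] -> d(mm) [ 320.6 -269.8  143.2]
  [ 0.418 -0.146  0.145] -> d(mm) [ 320.6 -269.8   86.2]
  [ 0.425 -0.149  0.045] -> d(mm) [ 326.2 -263.4  186.1]
  [ 0.572 -0.215  0.173] -> d(mm) [ 432.6 -143.4   58.5]
  roll 48.455693292370285 tool+z turn
```

```bash
python3 -m crank '[{"claw":0,"dx":0.32,"dy":-0.27,"dz":0,"roll":48.5},{"claw":0,"dx":0.32,"dy":-0.27,"dz":0,"roll":48.5},{"claw":0,"dx":0.32,"dy":-0.27,"dz":0,"roll":48.5},{"claw":0,"dx":0.32,"dy":-0.27,"dz":0,"roll":48.5},{"claw":0,"dx":0.32,"dy":-0.27,"dz":0,"roll":48.5},{"claw":0,"dx":0.32,"dy":-0.27,"dz":0,"roll":48.5},{"claw":0,"dx":0.32,"dy":-0.27,"dz":0,"roll":48.5},{"claw":0,"dx":0.32,"dy":-0.27,"dz":0,"roll":48.5},{"claw":0,"dx":0.32,"dy":-0.27,"dz":0,"roll":48.5},{"claw":0,"dx":0.32,"dy":-0.27,"dz":0.06,"roll":48.5},{"claw":0,"dx":0.32,"dy":-0.27,"dz":0.11,"roll":48.5},{"claw":0,"dx":0.32,"dy":-0.27,"dz":0.12,"roll":48.5}]'
python3 - <<'E'
from h import *
go(tw((-98,0,3),0),tw((-98,0,3),.2),tw((-98,0,3),.45),yaw=YAW); print(telemetry.get_obs()['q'])
E
```

```text
t: 1.45
position: [0.4146, -0.1444, 0.1078]
orientation: [-3.072, 0.655, 0.011]
contact_force: [-0.6, -0.1, 0.4]
gripper_width: -0.0
finger_force: 0.0
t 1.4 pos [ 0.4146 -0.1444  0.1078] xhead -24.1 q6 1.63 F [-0.6 -0.1  0.4] w -0.000 ff 0.0 tilt 0.007
  [ 0.418 -0.146  0.088] -> d(mm) [ 3.5 -0.1 19.7]
  [ 0.419 -0.146  0.068] -> d(mm) [ 5.  -0.1 39.3]
  [ 0.425 -0.149  0.045] -> d(mm) [12.3 -0.1 62.6]
  roll 0.03834841826522961 tool+z turn
[-3.61190444e-01  2.38346917e-01  2.03711298e+00 -1.59950706e-04
  8.72991043e-01  1.62999096e+00]
```

```bash
python3 -m crank '[{"claw":0,"dx":0.003,"dy":0,"dz":0.012,"roll":0},{"claw":0,"dx":0.004,"dy":0,"dz":0.022,"roll":0},{"claw":0,"dx":0.004,"dy":0,"dz":0.03,"roll":0},{"claw":0,"dx":0.005,"dy":0,"dz":0.037,"roll":0},{"claw":0,"dx":0.007,"dy":0,"dz":0.044,"roll":0},{"claw":0,"dx":0.009,"dy":0,"dz":0.051,"roll":0},{"claw":0,"dx":0.011,"dy":0,"dz":0.057,"roll":0},{"claw":0,"dx":0.012,"dy":0,"dz":0.06,"roll":0}]'; python3 -m crank '[{"claw":0,"dx":0,"dy":0,"dz":0.002,"roll":0},{"claw":0,"dx":0,"dy":0,"dz":0.003,"roll":0}]'
```

```text
t: 2.25
position: [0.4265, -0.1502, 0.0513]
orientation: [-3.071, 0.658, 0.006]
contact_force: [-4.6, 1.9, 6.3]
gripper_width: -0.002
finger_force: 4.4
t: 2.45
position: [0.4272, -0.1505, 0.0487]
orientation: [-3.071, 0.658, 0.003]
contact_force: [-4.5, 1.6, 5.1]
gripper_width: 0.001
finger_force: 3.5
```

```bash
python3 -m crank '[{"claw":0,"dx":0,"dy":0,"dz":0.003,"roll":0},{"claw":0,"dx":0.001,"dy":0,"dz":0.005,"roll":0},{"claw":0,"dx":0.001,"dy":0,"dz":0.005,"roll":0}]'
```

```text
t: 2.75
position: [0.4272, -0.1505, 0.0473]
orientation: [-3.071, 0.658, 0.005]
contact_force: [-14.6, 6.6, 43.7]
gripper_width: -0.003
finger_force: 24.0
```

```bash
python3 -m crank '[{"claw":0,"dx":0,"dy":0,"dz":-0.05,"roll":0},{"claw":58,"dx":0,"dy":-0.05,"dz":-0.1,"roll":0},{"claw":58,"dx":0,"dy":-0.1,"dz":-0.1,"roll":0},{"claw":58,"dx":0,"dy":-0.12,"dz":-0.1,"roll":0},{"claw":58,"dx":0,"dy":-0.12,"dz":-0.1,"roll":0}]'
python3 - <<'E'
from h import *
c=cap('top'); s=cap('scene')
pts=[(-112,21,3),(-112,-21,3),(114,21,48),(114,-21,48),(-14,21,47),(-14,-21,47),(-80,14,29),(-80,-14,29)]
def ov(im,c,x0,y0,w,h,f):
    a=cv2.resize(im[y0:y0+h,x0:x0+w],None,fx=f,fy=f,interpolation=cv2.INTER_CUBIC)
    for p in pts:
        q=proj(c,tw(p,.45)); cv2.circle(a,tuple(int(v) for v in ((q-[x0,y0]+.5)*f)),2,(0,0,255),-1)
    return a
a=ov(c['color'],c,340,140,80,100,6);b=ov(s['color'],s,255,195,50,75,6)
h=np.zeros((600,800,3),np.uint8);h[:,:480]=a;h[:450,490:790]=b;cv2.imwrite('pics/crop2.png',h)
go(tw((-50,0,16),.45),yaw=YAW)
E
```

```text
t: 3.25
position: [0.4808, -0.039, 0.1449]
orientation: [-3.072, 0.651, -0.008]
contact_force: [-0.3, -0.6, -0.5]
gripper_width: 0.582
finger_force: 0.0
t 3.4 pos [ 0.4783 -0.0415  0.1435] xhead -24.0 q6 1.88 F [ 0.1 -1.6  0.3] w 0.578 ff 0.0 tilt 0.001
  [ 0.46  -0.164  0.078] -> d(mm) [ 33.1 119.8  65.9]
  roll 0.06946106829224163 tool+z turn
```

View pics/crop2.png

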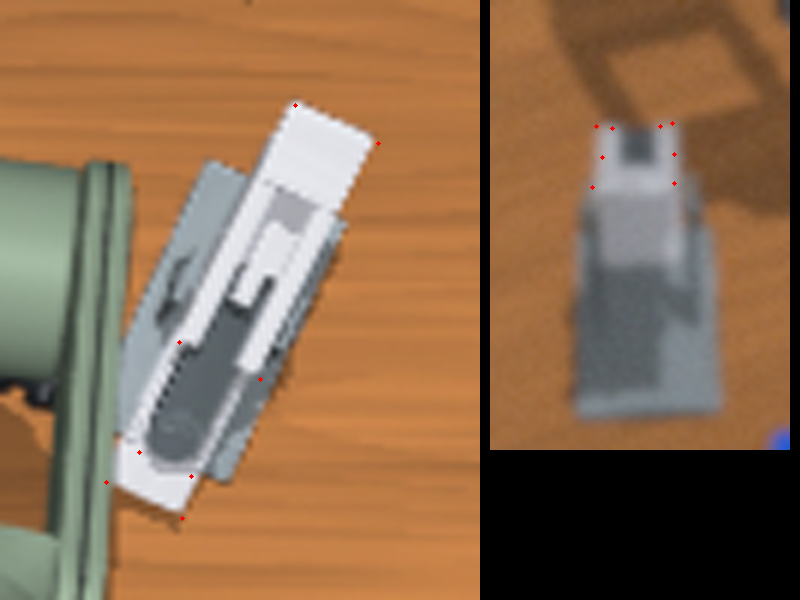

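The bar has slid down to the lip: its nose is at about (177,465) in the crop, against the front lip, and the fork is under the cover. Now I'll grip it at trough x = -50.

```bash
python3 -m crank '[{"claw":58,"dx":0.01,"dy":0.04,"dz":0,"roll":0},{"claw":58,"dx":0.025,"dy":0.085,"dz":0,"roll":0},{"claw":58,"dx":0.033,"dy":0.12,"dz":0.005,"roll":0},{"claw":58,"dx":0.033,"dy":0.12,"dz":0.02,"roll":0},{"claw":58,"dx":0.033,"dy":0.12,"dz":0.045,"roll":0},{"claw":58,"dx":0.033,"dy":0.12,"dz":0.063,"roll":0},{"claw":58,"dx":0.033,"dy":0.12,"dz":0.063,"roll":0},{"claw":58,"dx":0.033,"dy":0.12,"dz":0.063,"roll":0}]'
python3 - <<'E'
from h import *
go(tw((-50,0,16),.45),yaw=YAW)
c=cap('top')
a=cv2.resize(c['color'][140:240,340:420],None,fx=6,fy=6,interpolation=cv2.INTER_CUBIC);cv2.imwrite('pics/crop3.png',a)
E
```

```text
t: 4.15
position: [0.4587, -0.1656, 0.0803]
orientation: [3.071, -0.66, -0.001]
contact_force: [-0.1, -0.4, 0.8]
gripper_width: 0.579
finger_force: 0.0
t 4.2 pos [ 0.4587 -0.1656  0.0803] xhead -24.2 q6 1.62 F [-0.1 -0.4  0.8] w 0.579 ff 0.0 tilt 0.001
  [ 0.46  -0.164  0.078] -> d(mm) [ 0.5 -1.5  2.7]
  roll -0.12043968455536458 tool+z turn
```

Position is good and there is no contact, so I close the gripper.

```bash
python3 -m crank '[{"claw":0,"dx":0,"dy":-0.001,"dz":0,"roll":0},{"claw":0,"dx":0,"dy":-0.001,"dz":0,"roll":0},{"claw":0,"dx":0,"dy":-0.001,"dz":0,"roll":0},{"claw":0,"dx":0,"dy":-0.001,"dz":0,"roll":0},{"claw":0,"dx":0,"dy":-0.001,"dz":0,"roll":0}]'
```

```text
t: 4.7
position: [0.4603, -0.1641, 0.0816]
orientation: [3.072, -0.657, 0.004]
contact_force: [-1.1, 0.3, 6.8]
gripper_width: 0.308
finger_force: 59.3
```

```bash
python3 -m crank '[{"claw":0,"dx":-0.002,"dy":0,"dz":-0.005,"roll":0},{"claw":0,"dx":-0.005,"dy":0,"dz":-0.01,"roll":0},{"claw":0,"dx":-0.005,"dy":0,"dz":-0.01,"roll":0},{"claw":0,"dx":-0.005,"dy":0,"dz":-0.01,"roll":0}]'
```

```text
t: 5.1
position: [0.4546, -0.1617, 0.0902]
orientation: [-3.072, 0.657, 0.001]
contact_force: [0.7, -0.1, -2.7]
gripper_width: 0.308
finger_force: 59.4
```

```bash
python3 -m crank '[{"claw":0,"dx":-0.009,"dy":0,"dz":0.004,"roll":0},{"claw":0,"dx":-0.018,"dy":0,"dz":0.0085,"roll":0},{"claw":0,"dx":-0.029,"dy":0,"dz":0.0135,"roll":0},{"claw":0,"dx":-0.038,"dy":0,"dz":0.018,"roll":0},{"claw":0,"dx":-0.042,"dy":0,"dz":0.019,"roll":0},{"claw":0,"dx":-0.046,"dy":0,"dz":0.017,"roll":0},{"claw":0,"dx":-0.048,"dy":0,"dz":-0.02,"roll":0},{"claw":0,"dx":-0.048,"dy":0,"dz":-0.07,"roll":0},{"claw":0,"dx":-0.048,"dy":0,"dz":-0.1,"roll":0}]'
python3 - <<'E'
from h import *
c=cap('top'); s=cap('scene')
a=cv2.resize(s['color'][150:290,200:380],None,fx=4,fy=4,interpolation=cv2.INTER_CUBIC);cv2.imwrite('pics/crop4.png',a)
K=[(238,157),(291,149),(299,208),(246,216)]
for k in K: print(at_z(c,k,.004).round(3))
go((.538,.15,.06))
E
```

```text
t: 6.0
position: [0.4127, -0.1427, 0.1939]
orientation: [3.071, -0.657, 0.009]
contact_force: [1.9, -0.6, -2.9]
gripper_width: 0.302
finger_force: 60.3
[0.615 0.245 0.004]
[0.643 0.081 0.004]
[0.459 0.052 0.004]
[0.432 0.214 0.004]
t 6.1 pos [ 0.4144 -0.1434  0.195 ] xhead -24.2 q6 1.63 F [ 0.7 -0.3 -3.2] w 0.301 ff 60.3 tilt 0.012
  [0.538 0.15  0.06 ] -> d(mm) [  -9.  -318.2  135.1]
```

View pics/crop4.png

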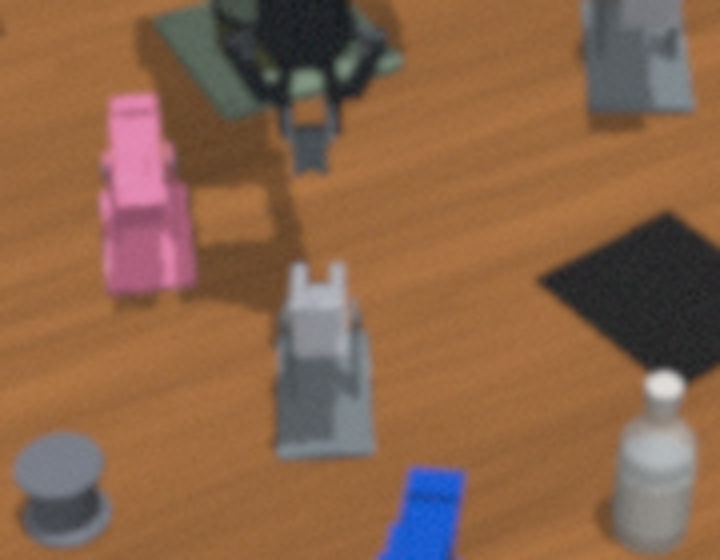

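```bash
python3 -m crank '[{"claw":0,"dx":-0.007,"dy":-0.298,"dz":0,"roll":-90},{"claw":0,"dx":-0.007,"dy":-0.298,"dz":0,"roll":-90},{"claw":0,"dx":-0.007,"dy":-0.298,"dz":0,"roll":-90},{"claw":0,"dx":-0.007,"dy":-0.298,"dz":0,"roll":-90},{"claw":0,"dx":-0.007,"dy":-0.298,"dz":0,"roll":-90},{"claw":0,"dx":-0.007,"dy":-0.298,"dz":0.02,"roll":-90},{"claw":0,"dx":-0.007,"dy":-0.298,"dz":0.05,"roll":-90},{"claw":0,"dx":-0.007,"dy":-0.298,"dz":0.08,"roll":-90},{"claw":0,"dx":-0.007,"dy":-0.298,"dz":0.1,"roll":-90},{"claw":0,"dx":-0.007,"dy":-0.298,"dz":0.12,"roll":-90},{"claw":0,"dx":-0.007,"dy":-0.298,"dz":0.13,"roll":-90},{"claw":0,"dx":-0.007,"dy":-0.298,"dz":0.14,"roll":-90},{"claw":0,"dx":-0.007,"dy":-0.298,"dz":0.145,"roll":-90},{"claw":0,"dx":-0.007,"dy":-0.298,"dz":0.145,"roll":-90}]'
python3 - <<'E'
from h import *
go((.53,.131,.032),yaw=np.radians(66))
E
```

```text
t: 7.5
position: [0.5263, 0.1323, 0.0443]
orientation: [-2.638, -1.706, 0.003]
contact_force: [-0.1, -0.4, -2.9]
gripper_width: 0.301
finger_force: 60.6
t 7.5 pos [0.5263 0.1323 0.0443] xhead 65.8 q6 0.65 F [-0.1 -0.4 -2.9] w 0.301 ff 60.6 tilt 0.002
  [0.53  0.131 0.032] -> d(mm) [ 0.3  4.  12.3]
  roll -0.2233859940339329 tool+z turn
```

```bash
python3 -m crank '[{"claw":0,"dx":0,"dy":0,"dz":0.006,"roll":0},{"claw":0,"dx":0,"dy":0,"dz":0.011,"roll":0},{"claw":0,"dx":0,"dy":0,"dz":0.014,"roll":0},{"claw":0,"dx":0,"dy":0,"dz":0.016,"roll":0},{"claw":0,"dx":0,"dy":0,"dz":0.017,"roll":0}]'
```

```text
t: 8.0
position: [0.5277, 0.1333, 0.0309]
orientation: [-2.638, -1.706, -0.004]
contact_force: [-4.7, 2.6, 20.0]
gripper_width: 0.306
finger_force: 63.0
```

```bash
python3 -m crank '[{"claw":0,"dx":0,"dy":0,"dz":0.002,"roll":0},{"claw":0,"dx":0,"dy":0,"dz":0.003,"roll":0}]'
```

```text
t: 8.2
position: [0.5289, 0.1348, 0.0294]
orientation: [-2.639, -1.704, -0.011]
contact_force: [-5.0, 8.5, 25.7]
gripper_width: 0.306
finger_force: 65.0
```

```bash
python3 -m crank '[{"claw":0,"dx":0.001,"dy":0,"dz":0.003,"roll":0},{"claw":0,"dx":0.001,"dy":0,"dz":0.005,"roll":0},{"claw":0,"dx":0.001,"dy":0,"dz":0.006,"roll":0}]'
```

```text
t: 8.5
position: [0.5314, 0.1378, 0.0249]
orientation: [-2.64, -1.702, -0.021]
contact_force: [-5.6, 13.9, 26.7]
gripper_width: 0.307
finger_force: 68.9
```

```bash
python3 -m crank '[{"claw":0,"dx":0.001,"dy":0,"dz":0.003,"roll":0},{"claw":0,"dx":0.001,"dy":0,"dz":0.005,"roll":0},{"claw":0,"dx":0.001,"dy":0,"dz":0.005,"roll":0}]'
```

```text
t: 8.8
position: [0.5335, 0.1392, 0.0203]
orientation: [2.639, 1.703, 0.027]
contact_force: [-2.0, 14.2, 27.6]
gripper_width: 0.306
finger_force: 72.6
```

Nearly flat, so I let go, back off and look.

```bash
python3 -m crank '[{"claw":60,"dx":0,"dy":0,"dz":0,"roll":0},{"claw":60,"dx":0,"dy":0,"dz":-0.004,"roll":0},{"claw":60,"dx":0,"dy":0,"dz":-0.004,"roll":0},{"claw":60,"dx":0,"dy":0,"dz":-0.03,"roll":0},{"claw":60,"dx":-0.04,"dy":0,"dz":-0.07,"roll":0},{"claw":60,"dx":-0.09,"dy":0,"dz":-0.09,"roll":0},{"claw":60,"dx":-0.12,"dy":0,"dz":-0.09,"roll":0},{"claw":60,"dx":-0.12,"dy":0,"dz":-0.09,"roll":0}]'
python3 - <<'E'
from h import *
c=cap('top');s=cap('scene')
a=cv2.resize(c['color'][140:225,230:310],None,fx=5,fy=5,interpolation=cv2.INTER_CUBIC);b=cv2.resize(s['color'][195:250,325:405],None,fx=5,fy=5,interpolation=cv2.INTER_CUBIC)
h=np.zeros((425,800,3),np.uint8);h[:,:400]=a;h[:275,400:]=b
h=cv2.convertScaleAbs(h,alpha=2,beta=20)
cv2.imwrite('pics/crop5.png',h); np.save('c5.npy',c['color']); go()
E
```

```text
t: 9.6
position: [0.4764, 0.0216, 0.1048]
orientation: [2.64, 1.702, -0.002]
contact_force: [-0.1, 0.8, -0.6]
gripper_width: 0.598
finger_force: 0.0
t 9.7 pos [0.4783 0.024  0.1043] xhead 65.7 q6 0.45 F [ 0.1  0.3 -0.1] w 0.598 ff 0.0 tilt 0.000
```

View pics/crop5.png

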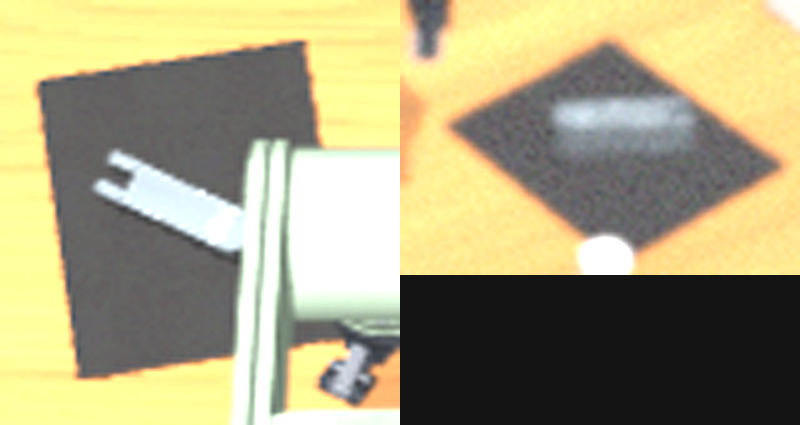

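The bar lies flat on the mat. Its fork prongs are at (116,152) and (97,187) in the crop, and the nose points right. I'll work out the regrip from these edges.

Run:
```python
from h import *
c=cap('top')
P=lambda x,y:at_z(c,((x+.5)/5+229.5,(y+.5)/5+139.5),.030)
a,b,e=P(116,152),P(97,187),P(218,247); f=(a+b)/2; print(f,np.linalg.norm(a-b))
from math import *
d=b-e; h1=np.degrees(np.arctan2(d[1],d[0])); n=a-b; h2=np.degrees(np.arctan2(-n[0],n[1])) ; print(h1,h2)
# mask based
g=c['color'].astype(int); u=np.array([np.cos(np.radians(h1)),np.sin(np.radians(h1)),0])
for H in (66,h1):
  u=np.array([np.cos(np.radians(H)),np.sin(np.radians(H)),0]); cen=f-.05*u; print(H,'centre',cen)
u=np.array([np.cos(np.radians(66)),np.sin(np.radians(66)),0])
go(f-.05*u, f-.035*u, yaw=np.radians(h1))
```

```text
[0.55981408 0.1998241  0.03      ] 0.024320825292131133
-130.8022117799923 -116.63949910309852
66 centre [0.53947725 0.15414683 0.03      ]
-130.8022117799923 centre [0.59248657 0.23767259 0.03      ]
t 9.8 pos [0.4787 0.0247 0.1041] xhead 65.8 q6 0.45 F [-0.2 -0.3 -1.1] w 0.597 ff 0.0 tilt 0.000
  [0.539 0.154 0.03 ] -> d(mm) [142.9   2.3  74.1]
  [0.546 0.168 0.03 ] -> d(mm) [157.9   2.2  74.1]
  roll 16.57918428469219 tool+z turn
```

Run:
```python
from h import *
c=cap('top')
P=lambda x,y:at_z(c,((x+.5)/5+229.5,(y+.5)/5+139.5),.030)
for p,q in (((97,187),(218,247)),((116,152),(236,208))):
    d=P(*p)-P(*q); print(np.degrees(np.arctan2(d[1],d[0])))
```

```text
64.47475923343113
65.79576170235471
```

```bash
python3 -m crank '[{"claw":60,"dx":0.045,"dy":0.002,"dz":0,"roll":0},{"claw":60,"dx":0.09,"dy":0.002,"dz":0,"roll":0},{"claw":60,"dx":0.135,"dy":0.002,"dz":0.01,"roll":0},{"claw":60,"dx":0.158,"dy":0.002,"dz":0.035,"roll":0},{"claw":60,"dx":0.158,"dy":0.002,"dz":0.065,"roll":0},{"claw":60,"dx":0.158,"dy":0.002,"dz":0.083,"roll":0},{"claw":60,"dx":0.158,"dy":0.002,"dz":0.083,"roll":0},{"claw":0,"dx":0.158,"dy":0.002,"dz":0.083,"roll":0},{"claw":0,"dx":0.158,"dy":0.002,"dz":0.083,"roll":0},{"claw":0,"dx":0.158,"dy":0.002,"dz":0.083,"roll":0},{"claw":0,"dx":0.158,"dy":0.002,"dz":0.083,"roll":0}]'
```

```text
t: 10.9
position: [0.5459, 0.1685, 0.0223]
orientation: [2.637, 1.707, 0.004]
contact_force: [-0.6, 0.4, 1.0]
gripper_width: 0.308
finger_force: 59.8
```

```bash
cat >> h.py <<'E'
def hz(h,z,y=0): return np.array([HX+h/1000*np.cos(YAW)-y/1000*np.sin(YAW),HY+h/1000*np.sin(YAW)+y/1000*np.cos(YAW),z/1000])
E
python3 - <<'E'
from h import *
go(hz(-89,180),hz(-89,105),yaw=YAW+np.pi)
E
```

```text
t 10.9 pos [0.5459 0.1685 0.0223] xhead 65.8 q6 0.70 F [-0.6  0.4  1. ] w 0.308 ff 59.8 tilt 0.003
  [ 0.426 -0.149  0.18 ] -> d(mm) [-338.7   21.1 -158.2]
  [ 0.426 -0.149  0.105] -> d(mm) [-338.9   21.   -83.2]
  roll 89.9381160175073 tool+z turn
```

```bash
python3 -m crank '[{"claw":0,"dx":0,"dy":0,"dz":-0.04,"roll":0},{"claw":0,"dx":0,"dy":0,"dz":-0.09,"roll":0},{"claw":0,"dx":-0.02,"dy":0,"dz":-0.14,"roll":-8},{"claw":0,"dx":-0.06,"dy":0.01,"dz":-0.16,"roll":-16},{"claw":0,"dx":-0.1,"dy":0.01,"dz":-0.17,"roll":-24},{"claw":0,"dx":-0.14,"dy":0.02,"dz":-0.17,"roll":-32},{"claw":0,"dx":-0.18,"dy":0.021,"dz":-0.17,"roll":-40},{"claw":0,"dx":-0.22,"dy":0.021,"dz":-0.17,"roll":-48},{"claw":0,"dx":-0.26,"dy":0.021,"dz":-0.17,"roll":-56},{"claw":0,"dx":-0.3,"dy":0.021,"dz":-0.17,"roll":-64},{"claw":0,"dx":-0.339,"dy":0.021,"dz":-0.17,"roll":-72},{"claw":0,"dx":-0.339,"dy":0.021,"dz":-0.17,"roll":-80},{"claw":0,"dx":-0.339,"dy":0.021,"dz":-0.16,"roll":-88},{"claw":0,"dx":-0.339,"dy":0.021,"dz":-0.15,"roll":-90},{"claw":0,"dx":-0.339,"dy":0.021,"dz":-0.12,"roll":-90},{"claw":0,"dx":-0.339,"dy":0.021,"dz":-0.12,"roll":-90}]'
python3 - <<'E'
from h import *
go(hz(-89,105),hz(-89,95),yaw=YAW+np.pi)
s=cap('scene'); b=cv2.resize(s['color'][170:270,240:320],None,fx=6,fy=6,interpolation=cv2.INTER_CUBIC);cv2.imwrite('pics/crop6.png',b)
E
```

```text
t: 12.5
position: [0.4224, -0.1488, 0.1388]
orientation: [-0.657, -3.064, -0.002]
contact_force: [-1.0, 0.6, -3.2]
gripper_width: 0.3
finger_force: 60.7
t 12.5 pos [ 0.4224 -0.1488  0.1388] xhead 155.8 q6 -1.51 F [-1.   0.6 -3.2] w 0.300 ff 60.7 tilt 0.008
  [ 0.426 -0.149  0.105] -> d(mm) [-3.7  1.  33.8]
  [ 0.426 -0.149  0.095] -> d(mm) [-3.8  1.  43.8]
  roll -0.07361286255874688 tool+z turn
```

View pics/crop6.png

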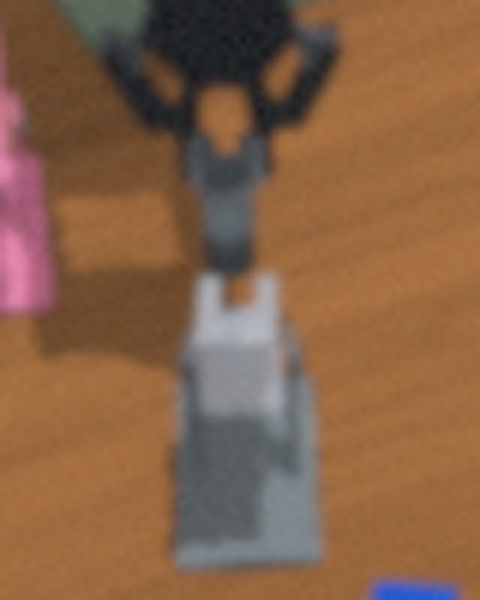

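The bar is held level and lined up, nose at (228,265), above the front of the trough. I lower it until the nose touches the floor.

```bash
python3 -m crank '[{"claw":0,"dx":-0.002,"dy":0.001,"dz":0.02,"roll":0},{"claw":0,"dx":-0.003,"dy":0.001,"dz":0.034,"roll":0},{"claw":0,"dx":-0.003,"dy":0.001,"dz":0.04,"roll":0},{"claw":0,"dx":-0.003,"dy":0.001,"dz":0.044,"roll":0},{"claw":0,"dx":-0.003,"dy":0.001,"dz":0.047,"roll":0}]'
```

```text
t: 13.05
position: [0.4279, -0.1497, 0.0958]
orientation: [-0.658, -3.071, -0.0]
contact_force: [-4.8, 3.6, 5.1]
gripper_width: 0.304
finger_force: 62.2
```

```bash
python3 -m crank '[{"claw":0,"dx":0,"dy":0,"dz":0.002,"roll":0},{"claw":0,"dx":0,"dy":0,"dz":0.004,"roll":0}]'
```

```text
t: 13.25
position: [0.4286, -0.15, 0.0921]
orientation: [0.658, 3.071, -0.0]
contact_force: [-4.0, 2.3, 3.7]
gripper_width: 0.303
finger_force: 61.3
```

```bash
python3 -m crank '[{"claw":0,"dx":0,"dy":0,"dz":0.002,"roll":0},{"claw":0,"dx":0,"dy":0,"dz":0.004,"roll":0},{"claw":0,"dx":0,"dy":0,"dz":0.006,"roll":0},{"claw":0,"dx":0,"dy":0,"dz":0.008,"roll":0}]'
```

```text
t: 13.65
position: [0.4283, -0.1499, 0.0824]
orientation: [-0.657, -3.071, -0.0]
contact_force: [-6.6, 3.7, 13.8]
gripper_width: 0.307
finger_force: 61.6
```

```bash
python3 -m crank '[{"claw":0,"dx":0,"dy":0,"dz":0.002,"roll":0},{"claw":0,"dx":0,"dy":0,"dz":0.004,"roll":0},{"claw":0,"dx":0,"dy":0,"dz":0.005,"roll":0}]'
```

```text
t: 13.95
position: [0.4279, -0.1497, 0.0806]
orientation: [-0.657, -3.071, -0.0]
contact_force: [-16.7, 6.8, 45.9]
gripper_width: 0.302
finger_force: 66.1
```

```bash
python3 -m crank '[{"claw":0,"dx":0,"dy":0,"dz":-0.003,"roll":0},{"claw":0,"dx":0,"dy":0,"dz":-0.004,"roll":0}]'
python3 - <<'E'
from h import *
go()
s=cap('scene'); b=cv2.resize(s['color'][170:270,240:306],None,fx=6,fy=6,interpolation=cv2.INTER_CUBIC)
c=cap('top');a=cv2.resize(c['color'][140:240,340:406],None,fx=6,fy=6,interpolation=cv2.INTER_CUBIC)
cv2.imwrite('pics/crop7.png',np.hstack([b,a]))
E
```

```text
t: 14.15
position: [0.4273, -0.1495, 0.0816]
orientation: [-0.657, -3.07, -0.001]
contact_force: [-6.4, 2.3, 3.3]
gripper_width: 0.303
finger_force: 61.1
t 14.2 pos [ 0.4273 -0.1495  0.0816] xhead 155.8 q6 -1.51 F [-6.4  2.3  3.3] w 0.303 ff 61.1 tilt 0.003
```

View pics/crop7.png

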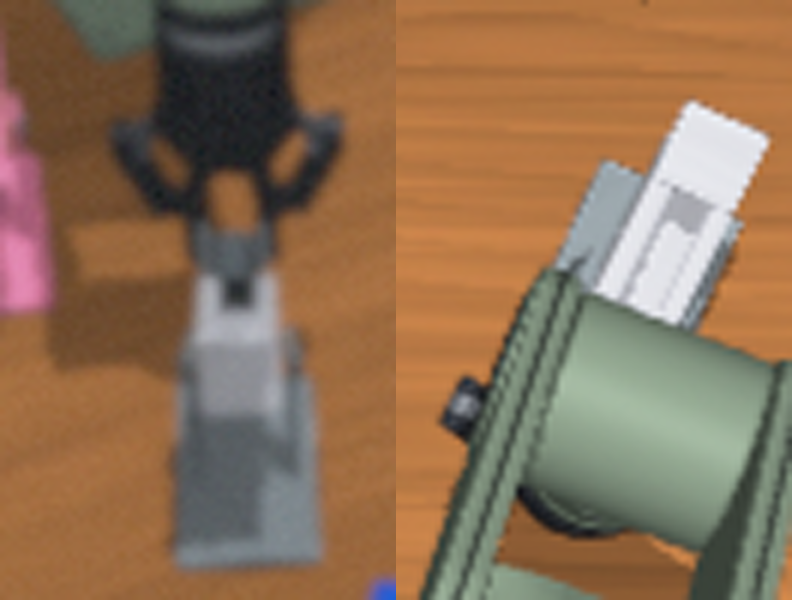

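```bash
python3 -m crank '[{"claw":0,"dx":0,"dy":0.002,"dz":0,"roll":0},{"claw":0,"dx":0,"dy":0.004,"dz":0,"roll":0},{"claw":0,"dx":0,"dy":0.006,"dz":0,"roll":0},{"claw":0,"dx":0,"dy":0.006,"dz":0,"roll":0}]'; python3 -m crank '[{"claw":0,"dx":0,"dy":-0.003,"dz":0,"roll":0},{"claw":0,"dx":0,"dy":-0.006,"dz":0,"roll":0},{"claw":0,"dx":0,"dy":-0.009,"dz":0,"roll":0},{"claw":0,"dx":0,"dy":-0.012,"dz":0,"roll":0},{"claw":0,"dx":0,"dy":-0.012,"dz":0,"roll":0}]'
```

```text
t: 14.65
position: [0.4302, -0.1446, 0.0803]
orientation: [-0.657, -3.07, 0.001]
contact_force: [-3.9, -3.4, -5.8]
gripper_width: 0.302
finger_force: 59.5
t: 15.15
position: [0.4226, -0.1536, 0.0793]
orientation: [-0.655, -3.063, -0.004]
contact_force: [-6.3, 0.5, -10.4]
gripper_width: 0.304
finger_force: 59.9
```

```bash
python3 -m crank '[{"claw":0,"dx":0.004,"dy":0.003,"dz":-0.006,"roll":0},{"claw":0,"dx":0.01,"dy":0.006,"dz":-0.012,"roll":0},{"claw":0,"dx":0.015,"dy":0.006,"dz":-0.018,"roll":0},{"claw":0,"dx":0.015,"dy":0.006,"dz":-0.018,"roll":0},{"claw":0,"dx":0.015,"dy":0.006,"dz":-0.018,"roll":0}]'
python3 - <<'E'
from h import *
go(hz(-100,90),yaw=YAW+np.pi); print(telemetry.get_obs()['wrist_torque'])
s=cap('scene')
im=s['color'].copy()
# predicted bar outline for pitches: bar frame (u along front, w up) about TCP
o=telemetry.get_obs()['position']; fw=-np.array([np.cos(YAW),np.sin(YAW),0]); up=np.array([0,0,1]); lat=np.cross(up,fw)
b=cv2.resize(im[170:270,240:306],None,fx=6,fy=6,interpolation=cv2.INTER_CUBIC)
out=[b]
for ph in (0,13,25):
    a=b.copy(); r=np.radians(ph); U=fw*np.cos(r)-up*np.sin(r); W=up*np.cos(r)+fw*np.sin(r)
    g=o+0.004*up  # pivot point in pads
    for v in (-14,14):
        for (u1,w1,u2,w2) in ((-65,4,35,4),(-65,-22,35,-22),(-65,4,-65,-22)):
            q=[tuple(int(x) for x in (proj(s,g+(U*u+W*w+lat*v)/1000)-[240,170]+.5)*6) for u,w in((u1,w1),(u2,w2))]
            cv2.line(a,q[0],q[1],(0,255,255),1)
    out.append(a)
cv2.imwrite('pics/crop8.png',cv2.resize(np.hstack(out[1:]),None,fx=.67,fy=.67))
E
```

```text
t: 15.65
position: [0.4162, -0.1444, 0.1005]
orientation: [0.656, 3.068, -0.001]
contact_force: [-0.0, -0.2, -3.4]
gripper_width: 0.301
finger_force: 61.2
t 15.7 pos [ 0.4162 -0.1444  0.1005] xhead 155.8 q6 -1.51 F [-0.  -0.2 -3.4] w 0.301 ff 61.2 tilt 0.004
  [ 0.416 -0.145  0.09 ] -> d(mm) [ 0.  -0.5 10.5]
  roll -0.03504099095957258 tool+z turn
[-0.0174448   0.0626532   0.08836934]
```

View pics/crop8.png

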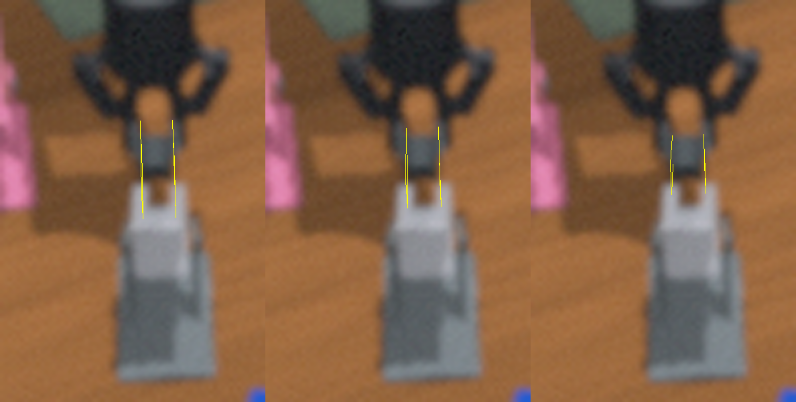

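The yellow outlines for pitch 0 and 13 degrees run longer than the bar as seen. Its nose bottom is at about (154,170) in the left panel, so it is pitched more than 26 degrees. The nose caught the roof edge on the way down. I'll press the fork end on free bench beside the stand to bring the pitch back.

```bash
python3 -m crank '[{"claw":0,"dx":0.01,"dy":0.03,"dz":-0.02,"roll":0},{"claw":0,"dx":0.01,"dy":0.07,"dz":-0.02,"roll":0},{"claw":0,"dx":0.005,"dy":0.11,"dz":0,"roll":0},{"claw":0,"dx":0,"dy":0.13,"dz":0.02,"roll":0},{"claw":0,"dx":0,"dy":0.13,"dz":0.04,"roll":0},{"claw":0,"dx":0,"dy":0.13,"dz":0.05,"roll":0},{"claw":0,"dx":0,"dy":0.13,"dz":0.055,"roll":0},{"claw":0,"dx":0,"dy":0.13,"dz":0.057,"roll":0}]'
```

```text
t: 16.5
position: [0.4682, -0.0258, 0.0422]
orientation: [0.659, 3.072, -0.0]
contact_force: [0.5, 0.4, -1.8]
gripper_width: 0.302
finger_force: 61.4
```

```bash
python3 -m crank '[{"claw":0,"dx":0,"dy":0,"dz":0.003,"roll":0},{"claw":0,"dx":0,"dy":0,"dz":0.005,"roll":0}]'
```

```text
t: 16.7
position: [0.4686, -0.0257, 0.0378]
orientation: [0.658, 3.07, 0.0]
contact_force: [0.1, -0.8, -2.1]
gripper_width: 0.3
finger_force: 61.4
```

```bash
python3 -m crank '[{"claw":0,"dx":0,"dy":0,"dz":0.002,"roll":0},{"claw":0,"dx":0,"dy":0,"dz":0.0035,"roll":0}]'
```

```text
t: 16.9
position: [0.4694, -0.0258, 0.035]
orientation: [0.656, 3.069, -0.001]
contact_force: [-1.9, -2.7, 13.7]
gripper_width: 0.3
finger_force: 62.9
```

```bash
python3 -m crank '[{"claw":0,"dx":0,"dy":0,"dz":0.002,"roll":0},{"claw":0,"dx":0,"dy":0,"dz":0.004,"roll":0},{"claw":0,"dx":0,"dy":0,"dz":0.005,"roll":0}]'
```

```text
t: 17.2
position: [0.4724, -0.0268, 0.0333]
orientation: [0.653, 3.062, -0.001]
contact_force: [-3.8, -6.6, 35.3]
gripper_width: 0.307
finger_force: 67.4
```

```bash
python3 -m crank '[{"claw":0,"dx":0,"dy":0,"dz":0.002,"roll":0},{"claw":0,"dx":0,"dy":0,"dz":0.004,"roll":0},{"claw":0,"dx":0,"dy":0,"dz":0.004,"roll":0}]'
```

```text
t: 17.5
position: [0.4751, -0.0278, 0.0307]
orientation: [0.65, 3.056, -0.002]
contact_force: [-1.3, -9.5, 34.9]
gripper_width: 0.308
finger_force: 73.9
```

```bash
python3 -m crank '[{"claw":0,"dx":0,"dy":0,"dz":-0.03,"roll":0},{"claw":0,"dx":0,"dy":0,"dz":-0.08,"roll":0},{"claw":0,"dx":0,"dy":0,"dz":-0.12,"roll":0},{"claw":0,"dx":0,"dy":0,"dz":-0.12,"roll":0},{"claw":0,"dx":0,"dy":0,"dz":-0.12,"roll":0}]'
python3 - <<'E'
from h import *
T=.445
go(tw((-95,0,30.5),T)+[0,0,.05],tw((-95,0,30.5),T),tw((-41,0,30.5),T),yaw=YAW+np.pi)
s=cap('scene');im=s['color']
o=telemetry.get_obs()['position']; fw=-np.array([np.cos(YAW),np.sin(YAW),0]); up=np.array([0,0,1]); lat=np.cross(up,fw)
outs=[]
q0=(proj(s,o)).astype(int)
x0,y0=q0[0]-40,q0[1]-30
b=cv2.resize(im[y0:y0+70,x0:x0+66],None,fx=6,fy=6,interpolation=cv2.INTER_CUBIC)
for ph in (15,25):
    a=b.copy(); r=np.radians(ph); U=fw*np.cos(r)-up*np.sin(r); W=up*np.cos(r)+fw*np.sin(r)
    for v in (-14,14):
        for (u1,w1,u2,w2) in ((-65,8,35,8),(-65,-18,35,-18),(-65,8,-65,-18)):
            q=[tuple(int(x) for x in (proj(s,o+(U*u+W*w+lat*v)/1000)-[x0,y0]+.5)*6) for u,w in((u1,w1),(u2,w2))]
            cv2.line(a,q[0],q[1],(0,255,255),1)
    outs.append(a)
cv2.imwrite('pics/crop9.png',np.hstack(outs))
E
```

```text
t: 18.0
position: [0.4682, -0.0253, 0.1454]
orientation: [0.657, 3.07, 0.0]
contact_force: [-0.1, -0.1, -4.0]
gripper_width: 0.301
finger_force: 69.5
t 18.0 pos [ 0.4682 -0.0253  0.1454] xhead 155.8 q6 -1.23 F [-0.1 -0.1 -4. ] w 0.301 ff 69.5 tilt 0.002
  [ 0.417 -0.145  0.122] -> d(mm) [  -2.4 -130.5   23.7]
  [ 0.417 -0.145  0.072] -> d(mm) [  -2.3 -130.5   73.7]
  [ 0.461 -0.165  0.095] -> d(mm) [ -51.1 -130.4   50.6]
  roll -0.04734884947527007 tool+z turn
```

View pics/crop9.png

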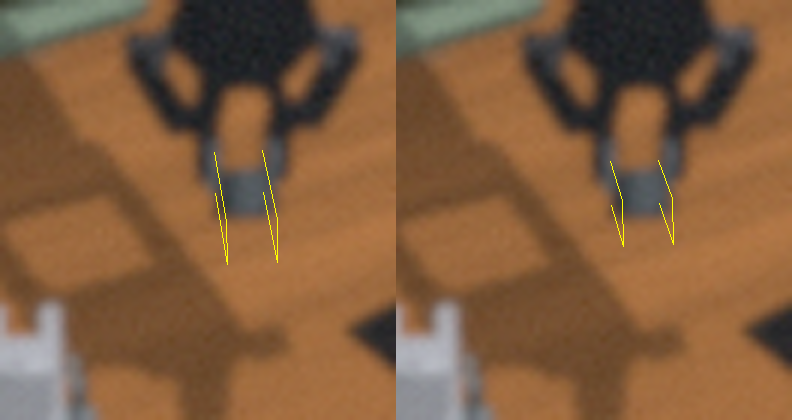

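Run:
```python
from h import *
s=cap('scene'); fw=-np.array([np.cos(YAW),np.sin(YAW),0]); up=np.array([0,0,1])
def pr(o,ph,L,w,og):
    r=np.radians(ph);U=fw*np.cos(r)-up*np.sin(r);W=up*np.cos(r)+fw*np.sin(r)
    return ((proj(s,np.array(o)+(U*-L+W*w)/1000)-og+.5)*6).round(0)
for L in (65,55): print('crop6 lvl',L,pr((.4224,-.1488,.1388),0,L,-18,[240,170]),pr((.4224,-.1488,.1388),0,L,8,[240,170]))
o=telemetry.get_obs()['position'];q0=proj(s,o).astype(int);og=[q0[0]-40,q0[1]-30]
print('tcp in crop9',(proj(s,o)-og+.5)*6)
for ph in (20,25,30,35,40,45): print(ph,[pr(o,ph,65,w,og)[1] for w in(8,-18)],'crop8',[pr((.4162,-.1444,.1005),ph,65,w,[240,170])[1]*.67 for w in (8,-18)])
```

```text
crop6 lvl 65 [233. 282.] [231. 246.]
crop6 lvl 55 [233. 271.] [231. 235.]
tcp in crop9 [243.13983005 188.29131513]
20 [np.float64(211.0), np.float64(255.0)] crop8 [np.float64(169.51000000000002), np.float64(198.99)]
25 [np.float64(200.0), np.float64(246.0)] crop8 [np.float64(162.81), np.float64(192.96)]
30 [np.float64(190.0), np.float64(237.0)] crop8 [np.float64(156.11), np.float64(186.93)]
35 [np.float64(179.0), np.float64(227.0)] crop8 [np.float64(148.74), np.float64(180.23000000000002)]
40 [np.float64(169.0), np.float64(216.0)] crop8 [np.float64(142.04000000000002), np.float64(173.53)]
45 [np.float64(159.0), np.float64(206.0)] crop8 [np.float64(135.34), np.float64(166.16)]
```

The camera can't separate pitch from slip in the grip here. I'll press the bar flat on free bench, let go, measure it and regrip from that known state.

```bash
python3 -m crank '[{"claw":0,"dx":0,"dy":0,"dz":0.04,"roll":0},{"claw":0,"dx":0,"dy":0,"dz":0.08,"roll":0},{"claw":0,"dx":0,"dy":0,"dz":0.1,"roll":0},{"claw":0,"dx":0,"dy":0,"dz":0.108,"roll":0},{"claw":0,"dx":0,"dy":0,"dz":0.112,"roll":0},{"claw":0,"dx":0,"dy":0,"dz":0.115,"roll":0},{"claw":0,"dx":0,"dy":0,"dz":0.117,"roll":0}]';python3 -m crank '[{"claw":0,"dx":-0.001,"dy":0,"dz":0.002,"roll":0},{"claw":0,"dx":-0.002,"dy":0,"dz":0.003,"roll":0}]'
```

```text
t: 18.8
position: [0.4685, -0.0261, 0.0301]
orientation: [0.655, 3.072, -0.002]
contact_force: [-5.2, -5.8, 23.5]
gripper_width: 0.307
finger_force: 73.7
t: 19.0
position: [0.4719, -0.0276, 0.0284]
orientation: [0.653, 3.068, -0.003]
contact_force: [-4.2, -6.7, 24.1]
gripper_width: 0.304
finger_force: 76.8
```

```bash
python3 -m crank '[{"claw":0,"dx":-0.002,"dy":0,"dz":0.003,"roll":0},{"claw":0,"dx":-0.004,"dy":0,"dz":0.005,"roll":0},{"claw":0,"dx":-0.005,"dy":0,"dz":0.006,"roll":0}]';python3 -m crank '[{"claw":0,"dx":-0.001,"dy":0,"dz":0.002,"roll":0},{"claw":0,"dx":-0.002,"dy":0,"dz":0.004,"roll":0},{"claw":0,"dx":-0.002,"dy":0,"dz":0.005,"roll":0}]'
```

```text
t: 19.3
position: [0.4794, -0.0305, 0.0234]
orientation: [0.651, 3.061, -0.003]
contact_force: [0.5, -7.1, 24.0]
gripper_width: 0.303
finger_force: 82.0
t: 19.6
position: [0.4841, -0.0317, 0.0192]
orientation: [0.649, 3.055, -0.002]
contact_force: [2.9, -11.7, 24.0]
gripper_width: 0.302
finger_force: 85.1
```

```bash
python3 -m crank '[{"claw":0,"dx":-0.001,"dy":0,"dz":0.002,"roll":0},{"claw":0,"dx":-0.001,"dy":0,"dz":0.003,"roll":0}]'; python3 -m crank '[{"claw":60,"dx":0,"dy":0,"dz":-0.003,"roll":0},{"claw":60,"dx":0,"dy":0,"dz":-0.006,"roll":0},{"claw":60,"dx":0,"dy":0,"dz":-0.006,"roll":0},{"claw":60,"dx":0,"dy":0,"dz":-0.04,"roll":0},{"claw":60,"dx":0,"dy":0.03,"dz":-0.08,"roll":0},{"claw":60,"dx":0,"dy":0.08,"dz":-0.1,"roll":0},{"claw":60,"dx":0,"dy":0.13,"dz":-0.1,"roll":0},{"claw":60,"dx":0,"dy":0.18,"dz":-0.1,"roll":0},{"claw":60,"dx":0,"dy":0.18,"dz":-0.1,"roll":0},{"claw":60,"dx":0,"dy":0.18,"dz":-0.1,"roll":0}]'
cat > seg.py <<'E'
from h import *
go()
c=cap('top'); im=c['color']; hsv=cv2.cvtColor(im,cv2.COLOR_BGR2HSV)
m=((hsv[...,1]<70)).astype(np.uint8)
lo=proj(c,(.485,-.03,.02)).astype(int); print('expect px',lo)
roi=np.zeros_like(m); roi[lo[1]-35:lo[1]+35,lo[0]-28:lo[0]+28]=1
n,l,st,ce=cv2.connectedComponentsWithStats(m*roi)
for i in range(1,n):
    if st[i,4]>40:
        mm=(l==i).astype(np.uint8); k=cv2.findContours(mm,cv2.RETR_EXTERNAL,cv2.CHAIN_APPROX_NONE)[0][0]
        bx=cv2.boxPoints(cv2.minAreaRect(k)); print(st[i],ce[i].round(1),[at_z(c,p,.026).round(4).tolist() for p in bx])
r=(hsv[lo[1]-28:lo[1]+28:2,lo[0]-24:lo[0]+24:1,1]<70)
print('\n'.join(''.join('#' if v else '.' for v in x) for x in r))
E
python3 seg.py
```

```text
t: 19.8
position: [0.4864, -0.0321, 0.0165]
orientation: [0.649, 3.052, -0.001]
contact_force: [5.5, -11.6, 23.3]
gripper_width: 0.303
finger_force: 86.7
t: 20.8
position: [0.5506, 0.1359, 0.1101]
orientation: [-0.653, -3.072, 0.001]
contact_force: [-0.6, -0.8, -0.1]
gripper_width: 0.596
finger_force: 0.0
t 20.8 pos [0.5506 0.1359 0.1101] xhead 156.0 q6 -0.93 F [-0.6 -0.8 -0.1] w 0.596 ff 0.0 tilt 0.002
expect px [325 199]
[318 181  20  31 266] [328.7 194.9] [[0.4571, -0.0046, 0.026], [0.548, -0.046, 0.026], [0.5364, -0.0712, 0.026], [0.4456, -0.0296, 0.026]]
................................................
................................................
................................................
................................................
................................................
..............................######............
.............................########...........
............................#########...........
...........................##########...........
..........................##########............
.........................##########.............
........................##########..............
.......................##########...............
......................##########................
.....................##########.................
....................##########..................
...................##########...................
..................###...#####...................
.................###.....###....................
..................#.....###.....................
.......................###......................
................................................
................................................
................................................
................................................
................................................
................................................
................................................
```

Run:
```python
from h import *
go((.4813,-.0308,.018),yaw=np.radians(155.4))
```

```text
t 20.9 pos [0.55   0.1348 0.11  ] xhead 155.9 q6 -0.93 F [-0.4 -0.7 -0. ] w 0.598 ff 0.0 tilt 0.002
  [ 0.481 -0.031  0.018] -> d(mm) [  -5.  -179.    92.3]
  roll 0.5078753744096787 tool+z turn
```

```bash
python3 -m crank '[{"claw":60,"dx":-0.005,"dy":-0.05,"dz":0,"roll":0.5},{"claw":60,"dx":-0.005,"dy":-0.1,"dz":0,"roll":0.5},{"claw":60,"dx":-0.005,"dy":-0.15,"dz":0,"roll":0.5},{"claw":60,"dx":-0.005,"dy":-0.179,"dz":0.01,"roll":0.5},{"claw":60,"dx":-0.005,"dy":-0.179,"dz":0.04,"roll":0.5},{"claw":60,"dx":-0.005,"dy":-0.179,"dz":0.075,"roll":0.5},{"claw":60,"dx":-0.005,"dy":-0.179,"dz":0.092,"roll":0.5},{"claw":60,"dx":-0.005,"dy":-0.179,"dz":0.092,"roll":0.5},{"claw":0,"dx":-0.005,"dy":-0.179,"dz":0.092,"roll":0.5},{"claw":0,"dx":-0.005,"dy":-0.179,"dz":0.092,"roll":0.5},{"claw":0,"dx":-0.005,"dy":-0.179,"dz":0.092,"roll":0.5},{"claw":0,"dx":-0.005,"dy":-0.179,"dz":0.092,"roll":0.5}]'
python3 - <<'E'
from h import *
go(hz(-105,180),hz(-105,100),hz(-105,86),yaw=YAW+np.pi)
E
```

```text
t: 22.05
position: [0.4827, -0.0309, 0.0201]
orientation: [0.67, 3.067, -0.001]
contact_force: [-2.7, -2.4, 6.6]
gripper_width: 0.3
finger_force: 59.9
t 22.1 pos [ 0.4827 -0.0309  0.0201] xhead 155.4 q6 -1.23 F [-2.7 -2.4  6.6] w 0.300 ff 59.9 tilt 0.002
  [ 0.411 -0.143  0.18 ] -> d(mm) [  17.9 -131.4 -159.9]
  [ 0.411 -0.143  0.1  ] -> d(mm) [  18.  -131.4  -79.9]
  [ 0.411 -0.143  0.086] -> d(mm) [  18.1 -131.4  -65.9]
  roll -0.5166979858975935 tool+z turn
```

```bash
python3 -m crank '[{"claw":0,"dx":0,"dy":0,"dz":-0.04,"roll":0},{"claw":0,"dx":0.005,"dy":0,"dz":-0.09,"roll":-0.5},{"claw":0,"dx":0.018,"dy":-0.03,"dz":-0.13,"roll":-0.5},{"claw":0,"dx":0.03,"dy":-0.07,"dz":-0.15,"roll":-0.5},{"claw":0,"dx":0.03,"dy":-0.11,"dz":-0.15,"roll":-0.5},{"claw":0,"dx":0.025,"dy":-0.131,"dz":-0.15,"roll":-0.5},{"claw":0,"dx":0.018,"dy":-0.131,"dz":-0.14,"roll":-0.5},{"claw":0,"dx":0.018,"dy":-0.131,"dz":-0.11,"roll":-0.5},{"claw":0,"dx":0.018,"dy":-0.131,"dz":-0.085,"roll":-0.5},{"claw":0,"dx":0.018,"dy":-0.131,"dz":-0.078,"roll":-0.5},{"claw":0,"dx":0.018,"dy":-0.131,"dz":-0.078,"roll":-0.5}]'
python3 - <<'E'
from h import *
go(hz(-105,90),hz(-107.7,70),yaw=YAW+np.pi)
E
```

```text
t: 23.15
position: [0.4107, -0.1412, 0.0957]
orientation: [-0.656, -3.069, -0.001]
contact_force: [0.2, 0.6, -2.8]
gripper_width: 0.302
finger_force: 60.3
t 23.1 pos [ 0.4107 -0.1412  0.0957] xhead 155.9 q6 -1.51 F [ 0.2  0.6 -2.8] w 0.302 ff 60.3 tilt 0.003
  [ 0.411 -0.143  0.09 ] -> d(mm) [-1.3 -1.2  5.7]
  [ 0.409 -0.142  0.07 ] -> d(mm) [ 1.3 -1.1 25.7]
  roll -0.0033281215972351674 tool+z turn
```

No contact, as planned. Now I lower it slowly so that it conforms to the trough.

```bash
python3 -m crank '[{"claw":0,"dx":-0.001,"dy":-0.001,"dz":0.005,"roll":0},{"claw":0,"dx":-0.001,"dy":-0.001,"dz":0.009,"roll":0},{"claw":0,"dx":-0.001,"dy":-0.001,"dz":0.012,"roll":0}]'; python3 -m crank '[{"claw":0,"dx":0.001,"dy":0,"dz":0.003,"roll":0},{"claw":0,"dx":0.001,"dy":0,"dz":0.006,"roll":0},{"claw":0,"dx":0.002,"dy":0,"dz":0.009,"roll":0}]'
```

```text
t: 23.45
position: [0.4122, -0.1433, 0.0856]
orientation: [0.657, 3.071, -0.0]
contact_force: [-3.8, 3.5, 5.2]
gripper_width: 0.304
finger_force: 61.3
t: 23.75
position: [0.409, -0.1419, 0.0763]
orientation: [-0.657, -3.071, -0.001]
contact_force: [-5.7, 1.6, 5.2]
gripper_width: 0.305
finger_force: 60.9
```

```bash
python3 -m crank '[{"claw":0,"dx":0,"dy":0,"dz":0.002,"roll":0},{"claw":0,"dx":0.001,"dy":0,"dz":0.004,"roll":0}]'
```

```text
t: 23.95
position: [0.4081, -0.1417, 0.0723]
orientation: [-0.657, -3.071, -0.0]
contact_force: [-5.1, 2.6, 4.7]
gripper_width: 0.303
finger_force: 60.3
```

```bash
python3 -m crank '[{"claw":0,"dx":0,"dy":0,"dz":0.002,"roll":0},{"claw":0,"dx":0,"dy":0,"dz":0.003,"roll":0}]'
```

```text
t: 24.15
position: [0.4078, -0.1416, 0.0691]
orientation: [-0.657, -3.07, -0.001]
contact_force: [-5.1, 0.6, 4.8]
gripper_width: 0.302
finger_force: 59.8
```

```bash
python3 -m crank '[{"claw":0,"dx":0,"dy":0,"dz":0.002,"roll":0},{"claw":0,"dx":0,"dy":0,"dz":0.003,"roll":0}]'
```

```text
t: 24.35
position: [0.4072, -0.1412, 0.067]
orientation: [-0.657, -3.069, -0.001]
contact_force: [-9.2, 4.1, 17.4]
gripper_width: 0.295
finger_force: 61.9
```

```bash
python3 -m crank '[{"claw":0,"dx":0.001,"dy":0,"dz":-0.004,"roll":0},{"claw":0,"dx":0.002,"dy":0,"dz":-0.0065,"roll":0},{"claw":0,"dx":0.002,"dy":0,"dz":-0.0065,"roll":0},{"claw":0,"dx":-0.007,"dy":0,"dz":-0.011,"roll":0},{"claw":0,"dx":-0.016,"dy":0,"dz":-0.015,"roll":0},{"claw":0,"dx":-0.025,"dy":0,"dz":-0.0195,"roll":0},{"claw":0,"dx":-0.025,"dy":0,"dz":-0.0195,"roll":0}]'
python3 - <<'E'
from h import *
go(yaw=YAW+np.pi)
p=telemetry.get_obs()['position']-[HX,HY,0]
print('h,y',(p[0]*np.cos(YAW)+p[1]*np.sin(YAW))*1000,(-p[0]*np.sin(YAW)+p[1]*np.cos(YAW))*1000)
E
```

```text
t: 25.05
position: [0.4345, -0.1535, 0.0862]
orientation: [0.657, 3.068, -0.001]
contact_force: [0.1, -0.6, -2.5]
gripper_width: 0.304
finger_force: 60.0
t 25.1 pos [ 0.4345 -0.1535  0.0862] xhead 155.8 q6 -1.51 F [ 0.1 -0.6 -2.5] w 0.304 ff 60.0 tilt 0.004
  roll -0.05158139219983582 tool+z turn
h,y -79.54563477987399 -0.3299211681233871
```

```bash
python3 -m crank '[{"claw":0,"dx":-0.008,"dy":0,"dz":-0.004,"roll":0},{"claw":0,"dx":-0.016,"dy":0,"dz":-0.008,"roll":0},{"claw":0,"dx":-0.024,"dy":0,"dz":-0.0115,"roll":0},{"claw":0,"dx":-0.03,"dy":0,"dz":-0.0142,"roll":0},{"claw":0,"dx":-0.03,"dy":0,"dz":-0.0142,"roll":0}]'
```

```text
t: 25.55
position: [0.4605, -0.1652, 0.1]
orientation: [0.657, 3.07, -0.001]
contact_force: [-0.2, 0.1, -2.5]
gripper_width: 0.303
finger_force: 59.9
```

```bash
python3 -m crank '[{"claw":0,"dx":0,"dy":0,"dz":0.003,"roll":0},{"claw":0,"dx":0,"dy":0,"dz":0.006,"roll":0},{"claw":0,"dx":-0.001,"dy":0,"dz":0.009,"roll":0}]'; python3 -m crank '[{"claw":0,"dx":0,"dy":0,"dz":0.002,"roll":0},{"claw":0,"dx":-0.001,"dy":0,"dz":0.003,"roll":0}]'
```

```text
t: 25.85
position: [0.4591, -0.1646, 0.0905]
orientation: [-0.657, -3.07, -0.001]
contact_force: [-3.0, 3.5, 4.3]
gripper_width: 0.303
finger_force: 60.0
t: 26.05
position: [0.4592, -0.1648, 0.087]
orientation: [-0.657, -3.068, -0.001]
contact_force: [-4.9, 3.5, 3.5]
gripper_width: 0.303
finger_force: 59.1
```

```bash
python3 -m crank '[{"claw":0,"dx":0,"dy":0,"dz":0.002,"roll":0},{"claw":0,"dx":0,"dy":0,"dz":0.003,"roll":0}]'
```

```text
t: 26.25
position: [0.4594, -0.1648, 0.0854]
orientation: [-0.657, -3.069, -0.001]
contact_force: [-10.2, 4.1, 21.7]
gripper_width: 0.302
finger_force: 60.9
```

```bash
python3 -m crank '[{"claw":0,"dx":0,"dy":0,"dz":-0.002,"roll":0},{"claw":58,"dx":0,"dy":0,"dz":-0.002,"roll":0},{"claw":58,"dx":0,"dy":0,"dz":-0.002,"roll":0},{"claw":58,"dx":0,"dy":0,"dz":-0.002,"roll":0},{"claw":58,"dx":0.005,"dy":0,"dz":-0.03,"roll":0},{"claw":58,"dx":0.01,"dy":0,"dz":-0.07,"roll":0},{"claw":58,"dx":0.01,"dy":0.03,"dz":-0.11,"roll":0},{"claw":58,"dx":0.01,"dy":0.08,"dz":-0.11,"roll":0},{"claw":58,"dx":0.01,"dy":0.13,"dz":-0.11,"roll":0},{"claw":0,"dx":0.01,"dy":0.18,"dz":-0.11,"roll":0},{"claw":0,"dx":0.01,"dy":0.2,"dz":-0.11,"roll":0},{"claw":0,"dx":0.01,"dy":0.2,"dz":-0.11,"roll":0}]'
python3 - <<'E'
from h import *
T=.445
go(tw((102,0,48),T)+[0,0,.02],tw((102,0,48),0),tw((102,0,48),-.45),yaw=YAW+np.pi)
c=cap('top'); g=cv2.cvtColor(c['color'],cv2.COLOR_BGR2GRAY).astype(np.float32)
# warp plane of bar top (tray z=29), x -120..0 step 2, y 24..-24 step 2
for y in range(24,-25,-4):
    print('%4d '%y+' '.join('%3d'%g[tuple(int(round(v)) for v in proj(c,tw((x,y,29),T))[::-1])] for x in range(-116,20,6)))
print(list(range(-116,20,6)))
E
```

```text
t: 27.45
position: [0.535, 0.0236, 0.1941]
orientation: [0.651, 3.073, 0.001]
contact_force: [-0.9, -0.3, -0.4]
gripper_width: 0.069
finger_force: 0.0
t 27.4 pos [0.535  0.0236 0.1941] xhead 156.1 q6 -1.13 F [-0.9 -0.3 -0.4] w 0.069 ff 0.0 tilt 0.001
  [ 0.572 -0.215  0.192] -> d(mm) [-130.9 -202.8    1.8]
  [ 0.6   -0.227  0.133] -> d(mm) [-161.5 -202.9   61.1]
  [ 0.61  -0.232  0.084] -> d(mm) [-172.2 -203.   110.2]
  roll 0.1855568063763542 tool+z turn
  24 133 128 135 171 194 217 204 216 174 175 194 213 213 213 212 195 174 154 125 149 165 167 154
  20 134 136  94 224 227 226 226 222 215 225 220 211 226 226 176 170 192 225 226 226 227 227 228
  16 140 128 104 223 226 226 226 211 205 204 162 220 220 220 207 153 183 226 226 227 227 228 227
  12 140 127  95 224 224 217 215 175  89  84  86  83  98  94  94  77  64 172 170 173 211 209 208
   8 144  98  95 220 223 170 163 109  99 103  95  96  96  96  96  96  79  96  95 102 107  97  98
   4 139 132 102 222 223 188 174 190 160 122  95  94  94  94  94  95  95  96  99 112 114  98  98
   0 138 103  95 224 225 227 227 222 172 162  96  94  95  96  96  97  97  97 104 104 108 100 100
  -4 134 135  95 220 224 223 225 196 177 118  96  97  96  95  97  98  99  99 106 101 106 100 100
  -8 134 137  99 221 222 214 143  98  80  73  98  97  97  97  98  99  99 134 135 140 138 169 167
 -12 143 130  99 219 222 172 162 102 105  77  98  98  98  99 105 102 145 205 225 226 226 227 228
 -16 143 126 102 175 208 209 146 123 155 132 145 132 132 136 128 145 150 227 227 227 226 228 228
 -20 142 108 139 139 106 136 106 110 126 128 125 110 110 111 109 111 132 157 129 137 133 147 207
 -24 142 142 138 143 134 136 129 105 157 156 159 158 112 111 110 108 109 111  70  77 152 149 151
[-116, -110, -104, -98, -92, -86, -80, -74, -68, -62, -56, -50, -44, -38, -32, -26, -20, -14, -8, -2, 4, 10, 16]
```

The fork prongs show at trough x of about -80 with the slot back to -60, so the reversed bar lies at the lip. Now I push the rear flange down.

```bash
python3 -m crank '[{"claw":0,"dx":-0.03,"dy":-0.04,"dz":-0.01,"roll":0},{"claw":0,"dx":-0.06,"dy":-0.08,"dz":-0.01,"roll":0},{"claw":0,"dx":-0.09,"dy":-0.12,"dz":-0.01,"roll":0},{"claw":0,"dx":-0.12,"dy":-0.16,"dz":-0.01,"roll":0},{"claw":0,"dx":-0.131,"dy":-0.203,"dz":-0.01,"roll":0},{"claw":0,"dx":-0.131,"dy":-0.203,"dz":0,"roll":0},{"claw":0,"dx":-0.131,"dy":-0.203,"dz":0.01,"roll":0},{"claw":0,"dx":-0.132,"dy":-0.203,"dz":0.02,"roll":0},{"claw":0,"dx":-0.137,"dy":-0.203,"dz":0.027,"roll":0},{"claw":0,"dx":-0.144,"dy":-0.203,"dz":0.034,"roll":0},{"claw":0,"dx":-0.15,"dy":-0.203,"dz":0.042,"roll":0},{"claw":0,"dx":-0.156,"dy":-0.203,"dz":0.05,"roll":0},{"claw":0,"dx":-0.161,"dy":-0.203,"dz":0.06,"roll":0},{"claw":0,"dx":-0.165,"dy":-0.203,"dz":0.07,"roll":0},{"claw":0,"dx":-0.168,"dy":-0.203,"dz":0.08,"roll":0}]'
```

```text
t: 29.0
position: [0.6051, -0.2323, 0.1154]
orientation: [0.653, 3.07, -0.003]
contact_force: [-0.0, -1.4, 7.1]
gripper_width: -0.001
finger_force: 3.4
```

```bash
python3 -m crank '[{"claw":0,"dx":-0.001,"dy":0,"dz":0.008,"roll":0},{"claw":0,"dx":-0.002,"dy":0,"dz":0.016,"roll":0},{"claw":0,"dx":-0.003,"dy":0,"dz":0.023,"roll":0},{"claw":0,"dx":-0.003,"dy":0,"dz":0.028,"roll":0}]'
```

```text
t: 29.4
position: [0.6094, -0.2342, 0.0881]
orientation: [0.652, 3.066, -0.004]
contact_force: [-1.3, -2.3, 28.7]
gripper_width: 0.001
finger_force: 13.9
```

```bash
python3 -m crank '[{"claw":0,"dx":0,"dy":0,"dz":0.003,"roll":0},{"claw":0,"dx":0,"dy":0,"dz":0.004,"roll":0}]'; python3 -m crank '[{"claw":0,"dx":0,"dy":0,"dz":-0.03,"roll":0},{"claw":0,"dx":0,"dy":0,"dz":-0.08,"roll":0},{"claw":0,"dx":0,"dy":0.05,"dz":-0.11,"roll":0},{"claw":0,"dx":0,"dy":0.1,"dz":-0.11,"roll":0},{"claw":0,"dx":0,"dy":0.15,"dz":-0.11,"roll":0},{"claw":0,"dx":0,"dy":0.2,"dz":-0.11,"roll":0},{"claw":0,"dx":0,"dy":0.24,"dz":-0.11,"roll":0},{"claw":0,"dx":0,"dy":0.24,"dz":-0.11,"roll":0},{"claw":0,"dx":0,"dy":0.24,"dz":-0.11,"roll":0}]'
python3 - <<'E'
from h import *
c=cap('top'); g=cv2.cvtColor(c['color'],cv2.COLOR_BGR2GRAY)
for T in (-.44,):
  for y in range(16,-17,-4):
    print('%4d '%y+' '.join('%3d'%g[tuple(int(round(v)) for v in proj(c,tw((x,y,29),T))[::-1])] for x in range(-116,116,6)))
print(list(range(-116,116,6)))
E
```

```text
t: 29.6
position: [0.6109, -0.2346, 0.0875]
orientation: [0.651, 3.061, -0.005]
contact_force: [3.0, -0.9, 17.8]
gripper_width: 0.0
finger_force: 9.2
t: 30.5
position: [0.7046, -0.0125, 0.1915]
orientation: [-0.651, -3.072, 0.001]
contact_force: [0.7, -0.1, -0.3]
gripper_width: -0.001
finger_force: 0.0
  16 227 227 227 190 226 228 228 229 228 229 229 229 229 230 208 222 210 152 151 151 228 227 228 227 228 229 228 228 228 227 228 228 228 228 203 228 230 228 227
  12 225 226 228 224 225 227 228 227 228 229 229 229 229 224  81  64  89  86  89  66 205 172 210 212 139 213 172 222 207 174 208 211 172 216 190 228 230 228 228
   8 224 225 225 205 215 226 226 226 226 227 227 228 228 228  79  73  65  97  96  99  97  97 106  98  98  79  97  97  78 100 103  99 104 130 141 225 230 228 226
   4 225 224 226 205 227 226 226 227 227 228 228 228 228 228 207 155 132  92  81  69  96  95  96  97  95  96  97  97  97 105 113  99  99 130 111 227 230 228 227
   0 227 227 227 225 225 228 228 228 228 228 229 228 229 228 228 228 221  63  64  67  96  95  96  97  96  97  97  97 102 111 115 101 100  95 210 223 229 228 226
  -4 225 225 225 205 225 225 225 227 225 225 227 226 226 228 211 203 210  64  66  63  97  99  97  99  99  98  99  98  99 109 110 101 100 119 136 226 230 229 228
  -8 223 225 224 200 224 225 225 225 225 225 226 226 226 221  98  64  72  69  85 142 134 133 109 132 169 111 121 167 111 137 151 132 137 115 190 226 229 228 226
 -12 225 221 223 174 220 224 213 194 220 222 222 205 227 224 137  66  71  98 100 104 209 226 227 227 228 228 228 228 228 211 228 206 228 228 223 228 229 228 226
 -16 210 182 133 190 187 181 188 187 183 207 188 183 203 184 164 128 101 127 112 109 227 227 228 228 228 228 223 228 228 228 228 227 228 227 211 227 225 228 228
[-116, -110, -104, -98, -92, -86, -80, -74, -68, -62, -56, -50, -44, -38, -32, -26, -20, -14, -8, -2, 4, 10, 16, 22, 28, 34, 40, 46, 52, 58, 64, 70, 76, 82, 88, 94, 100, 106, 112]
```

The prongs' faces and the slot end match a bar at home: slot end at about x = -2, so the fork is at about -20 and the nose at the rear wall. Tilt is at the stop and nothing is being touched, so I hand in.

```bash
python3 -c "
from workcell import ticket
print(ticket.hand_in())"
```

```text
the job is handed in; nothing more can be done
None
```

I handed the job in at about 30.5 s. The top camera shows the reversed bar home at the rear wall, fork facing out, with the trough tipped back and nothing touching it. On the way I set the bar down once on the bare bench to regrip it, after its nose caught the cover roof on the first try at putting it back. The hand-in returned no verdict.

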